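# Prop the cutlery chest open on its stay

## Robot

A 7-joint arm with a two-finger parallel gripper is mounted at the origin on the work surface. World frame = base frame: x ahead of the robot, y to its left, z up, the work surface at z = 0. Lengths are in m, angles in rad, forces in N, time in s.
With the tool pointing down it reaches from about 0.35 to 0.9 m from the base axis. Payload 19.9 kg.
Tool frame: the origin (TCP) lies midway between the tips of the shut fingers; the grasp point (between the pads) lies 19 mm behind it (grasp_offset is the distance from the TCP to the grasp point, in m); z points along the fingers, y is the line along which they close (so a half turn about z gives the same grasp; the last joint's range is limited). The gripper opens to 94 mm and grips with 3 to 60 N. Pads are 16 mm wide; open, the fingers measure 119 mm over their backs; the gripper's body (75 mm by 177 mm) begins 78 mm behind the grasp point.
Start: joints at [-1.25, 0.417, -0.01, 1.614, 0.005, 1.111, -0.053], TCP at [0.222, 0.584, 0.205] pointing down, gripper open.
Joint ranges: [-2.81, 2.81], [-0.39, 2.02], [-1.27, 1.25], [0.06, 2.57], [-1.19, 4.33], [0.19, 2], [-2.82, 2.82]. Speed limits (rad/s): [1.89, 1.89, 2.39, 2.39, 3.01, 3.01, 3.01].

## Interface

Orientations are given as a unit quaternion [w, x, y, z].
In Python, from rig import * gives the robot as it stands.
- The arm moves only by the shell command python3 -m creep 'ROWS' [FORCE]. ROWS is JSON, a list of rows, each a list of 3 entries, a list of its own where there are three numbers: the shift along the tool's x, y, z scaled (see below), then the turn, a rotation vector about the tool's x, y, z scaled (see below), then the opening, from -1 (shut) to 1 (fully open). In form: [[[dx, dy, dz], [rx, ry, rz], gripper], ...]. A call has 1 to 12 rows; each row is the pose to reach, as a shift and turn from the pose commanded when the call began, along the tool's axes at that moment; what a row does not reach only later rows make up. The controller multiplies each number of a shift by 0.2 m and each number of a turn by 90 degrees. A row lasts 1/12 s, in which the tool goes at most 41.7 mm and 7.16 degrees, less where a joint would pass 70% of its speed; a pose out of reach is approached as far as the arm can. A call with a number of a shift or a turn outside -1 to 1 is refused whole. A call with a gripper value outside its range is refused whole. The fingers move at their own pace and stop on an object; FORCE is the grip in N (left out, the last holds). Time passes only in rows, so rows that repeat a pose let the fingers close. It gives the time, the measured TCP pose, the force, the opening and the grip force at its end, in the units of the state.
- get_state(): the state, without advancing time (a new reading comes with each control period).
- grab_frame(name): name is "scene" or "side" or "wrist"; returns the picture (400x640x3 uint8, red, green, blue); there is no depth.
- camera_info(name): a dict with "fx", "fy", "cx", "cy" (pixels), "extrinsics" (4x4, takes a point from camera to world coordinates); the wrist camera has in their place "T_tool_cam" (4x4, takes a point from camera to tool coordinates, whose origin is the TCP and whose axes are the flange's). Camera axes: x right, y up, looking along -z (the intrinsics and any distortion apply to the point x, -y, -z); pixel columns grow to the right and rows downward; lengths in m; the calibration is good to about 2 mm. A picture is of the moment at which its call begins: read the wrist's pose just before it. camera_info takes no time and is no camera call.
- sign_off(): hands the job in; it is judged then, once.
Trained networks look in the newest picture that a camera, given by its name, has taken for a name from the list of things; names that differ only in an ending like _2 or _b are one class to them, and where a whole thing is asked for, a point or a joint stands for the part that bears it (a point fixed in the world has none). Each returns a list of dicts, best first, with "confidence" (0 to 1); they miss things now and then, are a little off and sometimes report something else, mostly with a low value. They report only what shows in the picture. A call takes as long as a camera call.
- recognise(camera, name): "box" ([centre column, centre row, width, height] in pixels, round what is visible of it).
- place_of(camera, name): "point" ([column, row] in pixels: a listed point, or the origin of a listed thing).
The state is a dict: "t": time; "q": joint angles; "joint_vel": joint speeds; "tau": joint torques, N m; "tool_pos": TCP position; "tcp_rot": TCP orientation; "contact_force": force on the tool from outside, world axes, zero at the start; "wrist_torque": the same for the moment, N m; "gripper_width": finger opening in m; "grip_force": force on a finger pad.
Only numpy, scipy, OpenCV 4.12 (cv2) and the standard library are available. Lean on these libraries where they do the work, as an engineer would, in place of code of your own. Each camera call takes 0.05 s, during which the arm holds its last target. There are 200 camera calls.

## Task

Open the cutlery chest on the kitchen island and prop its lid on its stay: lift the lid by its bar all the way back, where the stiff hinge holds it, flip the steel stay inside the chest right up past upright until it stops, then lower the lid gently onto the stay's tip and let go. Never let the lid drop, and leave the mug, the jar and the pepper mill where they stand.

Things in the scene. Friction and masses are not known exactly. Their poses are not given: they have to be found in the camera images.
- chest: fixed wooden cutlery chest, 220 (x) x 320 (y) x 90 mm high, walls 10 mm, top closed by a hinged lid. Origin under its centre, on the worktop; x points from the front (bar side, nearest the robot) to the hinge side, y left, z up. The stay lies inside, 75 mm in from the right-hand (-y) outer face. Cutlery lies below z = 21 mm; dividers reach z = 55 mm, at y = -23 mm and further left
- lid (a joint): lid angle, rad: 0 shut, 1.29 fully open at its stop, 0.535 resting on the raised stay. Plate 220 x 320 x 10 mm, 0.34 to 0.46 kg. Hinge friction (0.24 N m) holds the lid above about 1.13; below that it may sink, below 0.9 it falls shut. Even fully open it leans over the stay's free end, so reach that with the tool tilted some 25 to 40 degrees, fingers pointing down and towards the hinge
- lid_hinge (a point): point on the lid's hinge axis, middle of the chest's far upper edge (chest frame x = 110, y = 0, z = 92 mm); the axis runs along the chest's y
- lid_bar (a point): middle of the lid's steel lifting bar: round, 12 mm diameter, 170 mm long, parallel to the hinge, 260 mm from its axis and 5 mm above the plane of the lid's underside. Two 12 mm arms at its ends carry it; 34 mm are clear between bar and lid plate. Moves with the lid; the round bar can turn between the finger pads
- stay (a joint): stay angle, rad: 0 lying with its tip towards the hinge side, 1.57 upright, 1.68 at its stop, leaning 6 degrees towards the robot. It swings up and over towards the robot about an axis parallel to the lid hinge. It moves easily (0.06 kg, friction 0.012 N m), stays up once past upright, and the lid's weight presses it against its stop
- stay_pivot (a point): the stay's pivot, on its centre line (chest frame x = -60, y = -85, z = 75 mm). Around the stay's pivot half stands a wooden channel: two 5 mm cheeks, 26 mm over their outer faces, tops at z = 82 mm, chest frame x = -75 to 5 mm
- stay_end (a point): grip point on the stay's centre line, 100 mm from the pivot, 25 mm before the round tip; lying, at chest frame x = 40, y = -85, z = 75 mm. Moves with the stay: a steel flat bar 10 mm wide (along the hinge direction), 14 mm deep. Its last 60 mm stand clear of the channel, 55 mm clear on both sides. Pinched across its 10 mm it can turn between the pads
- mug: bystander: white mug, 80 mm wide, 95 mm high, left of the chest, origin under its centre
- candle_jar: bystander: glass jar with steel lid, 74 mm wide, 90 mm high, right of the chest, origin under its centre
- pepper_mill: bystander: dark wooden pepper mill, 52 mm wide, 140 mm high, left and beyond the mug, origin under its centre

How it is judged:
By the outcome, as a careful person would: the job done as asked, in the order asked, and still so for the second after the job is handed in, with the robot touching nothing.
It also fails if it takes over 72 s, if anything falls off the work surface, if the arm or the gripper's body presses on something with over 40 N, if the wrist force passes 120 N, or if a joint passes its speed limit or range.

## Working session

There is one attempt and no reset: what is moved stays moved. The work goes in short steps, Python scripts to look and compute and a shell command to move; the robot and the scene stay as the last step left them, time stands still between calls to the robot, and variables do not carry over. Pictures are saved under pics/ and viewed, at most 10 in all, crops included, and the job is handed in when it is done.

```bash
mkdir -p pics; ls
python3 - <<'E'
from rig import *
import cv2
s=get_state(); print({k:(s[k]) for k in ('t','tool_pos','tcp_rot','gripper_width','contact_force')})
for c in ('scene','side','wrist'):
    im=grab_frame(c); cv2.imwrite(f'pics/{c}0.png',im[:,:,::-1])
    i=camera_info(c); print(c,{k:(v if not hasattr(v,'tolist') else v.tolist()) for k,v in i.items()})
    for n in ('chest','lid','lid_hinge','lid_bar','mug','candle_jar','pepper_mill'):
        print(n,[(p['point'],p['confidence']) for p in place_of(c,n)[:2]])
E
```

```text
pics
{'t': 0.0, 'tool_pos': array([0.22169781, 0.58394079, 0.20481167]), 'tcp_rot': array([-6.70380970e-05,  1.80416886e-01,  9.83590036e-01, -6.20266577e-04]), 'gripper_width': 0.09398174128806028, 'contact_force': array([ 0.01691027, -0.26110854, -0.07038146])}
scene {'fx': 453.2209642919396, 'fy': 453.2209642919396, 'cx': 317.69360658521765, 'cy': 197.01012824557318, 'extrinsics': [[0.34059686861609306, -0.772628680183127, 0.5357599235174194, 1.2180875004722767], [0.9401036070182142, 0.27130893961250707, -0.2063896008951995, -0.23264943049387002], [0.014106068206791382, 0.5739654883743588, 0.8187579843854526, 1.0739259930807397], [0.0, 0.0, 0.0, 1.0]]}
chest [([285.0, 238.8], 0.83), ([307.9, 252.7], 0.47)]Traceback (most recent call last):
  File "<stdin>", line 8, in <module>
ValueError: it knows: candle_jar, chest, lid_bar, lid_hinge, mug, pepper_mill, stay_end, stay_pivot
```

Run:
```python
from rig import *
import cv2
for c in ('scene','side'):
    im=grab_frame(c); cv2.imwrite(f'pics/{c}0.png',im[:,:,::-1])
    i=camera_info(c); print(c,{k:(v if not hasattr(v,'tolist') else v.tolist()) for k,v in i.items()})
    for n in ('chest','lid_hinge','lid_bar','mug','candle_jar','pepper_mill'):
        print(n,[(p['point'],p['confidence']) for p in place_of(c,n)[:2]])
i=camera_info('wrist');print(i)
a=cv2.imread('pics/scene0.png');b=cv2.imread('pics/side0.png')
import numpy as np
cv2.imwrite('pics/both.png',cv2.resize(np.vstack([a,b]),(480,600)))
```

```text
scene {'fx': 453.2209642919396, 'fy': 453.2209642919396, 'cx': 317.69360658521765, 'cy': 197.01012824557318, 'extrinsics': [[0.34059686861609306, -0.772628680183127, 0.5357599235174194, 1.2180875004722767], [0.9401036070182142, 0.27130893961250707, -0.2063896008951995, -0.23264943049387002], [0.014106068206791382, 0.5739654883743588, 0.8187579843854526, 1.0739259930807397], [0.0, 0.0, 0.0, 1.0]]}
chest [([284.6, 238.9], 0.87)]
lid_hinge [([307.2, 252.1], 0.66), ([245.2, 220.1], 0.41)]
lid_bar [([257.5, 175.7], 0.68)]
mug [([350.2, 178.8], 0.83)]
candle_jar [([194.6, 291.4], 0.91), ([286.6, 239.0], 0.29)]
pepper_mill [([366.4, 214.7], 0.75)]
side {'fx': 429.29147328280715, 'fy': 429.29147328280715, 'cx': 321.00043915125866, 'cy': 195.97572427564842, 'extrinsics': [[-0.9691009709965734, 0.14232717428024144, -0.20146037693526783, 0.39169372681377473], [-0.2464586191193255, -0.5920637644913649, 0.767280032216471, 0.7827418460941247], [-0.010072590297121053, 0.7932234705539892, 0.6088473278967321, 0.7014082431578993], [0.0, 0.0, 0.0, 1.0]]}
chest [([322.1, 197.2], 0.68)]
lid_hinge [([282.5, 171.7], 0.59)]
lid_bar [([384.5, 171.2], 0.82)]
mug [([353.6, 272.1], 0.63)]
candle_jar [([321.7, 146.2], 0.88), ([284.3, 171.6], 0.15)]
pepper_mill [([290.9, 263.2], 0.6)]
{'fx': 286.8287988485286, 'fy': 286.8287988485286, 'cx': 318.5922722693622, 'cy': 203.6055861349514, 'T_tool_cam': array([[-1.67088651e-04,  9.71981446e-01,  2.35057526e-01,
         6.77700252e-02],
       [ 9.99999650e-01,  3.54980764e-04, -7.57032233e-04,
        -7.67678539e-04],
       [-8.19262185e-04,  2.35057318e-01, -9.71981166e-01,
        -1.79264303e-01],
       [ 0.00000000e+00,  0.00000000e+00,  0.00000000e+00,
         1.00000000e+00]])}
```

View pics/scene0.png

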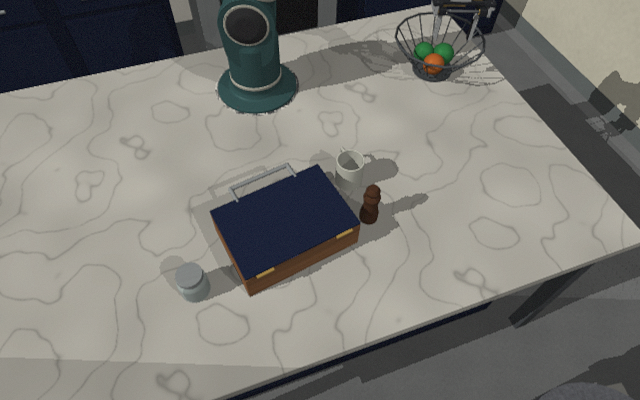

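View pics/side0.png

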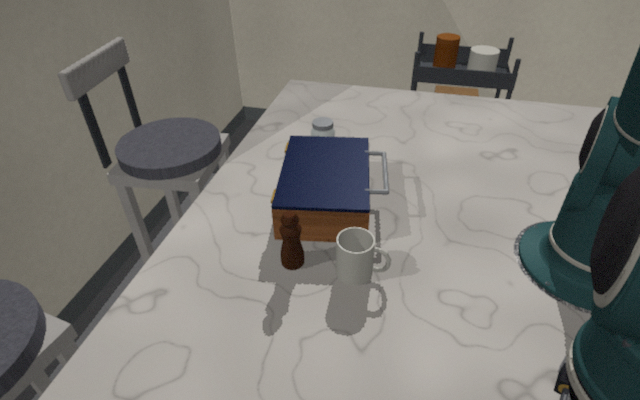

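Scene: chest lid with corners about (211,211), (321,168), (359,227), (248,276), bar at (262,180), jar (192,282), mug (350,165), mill (370,205). Side: lid corners (369,138), (288,137), (369,208), (277,207), bar at (385,171).

```bash
cat > h.py <<'E'
from rig import *
import numpy as np, cv2
from scipy.spatial.transform import Rotation as R
from scipy.optimize import least_squares
def pose():
    s=get_state(); q=s['tcp_rot']; return s['tool_pos'], R.from_quat(q[[1,2,3,0]]), s
def ext(c):
    i=camera_info(c)
    if c!='wrist': return i,np.array(i['extrinsics'])
    p,r,_=pose(); T=np.eye(4);T[:3,:3]=r.as_matrix();T[:3,3]=p
    return i,T@i['T_tool_cam']
def proj(i,T,P):
    P=(np.atleast_2d(P)-T[:3,3])@T[:3,:3]
    return np.c_[i['cx']+i['fx']*P[:,0]/-P[:,2], i['cy']-i['fy']*P[:,1]/-P[:,2]]
def tri(obs,z=None):  # obs: list of (i,T,px)
    f=lambda X:np.concatenate([proj(i,T,X)[0]-p for i,T,p in obs])
    r=least_squares(f,[.6,0,.1]); return r.x,np.abs(r.fun).max()
E
python3 - <<'E'
from h import *
obs={c:{} for c in('scene','side')}
cam={c:ext(c) for c in obs}; quads={}
for c in obs:
    im=cv2.imread(f'pics/{c}0.png'); b,g,r=[im[:,:,k].astype(int) for k in range(3)]
    m=((b>r+25)&(b>g+15)&(b<140)).astype(np.uint8); 
    n,l,st,ce=cv2.connectedComponentsWithStats(m)
    y0,x0=(220,280) if c=='scene' else (175,325)
    k=l[y0,x0]; print(c,k,st[k])
    cs,_=cv2.findContours((l==k).astype(np.uint8),0,1); h=cv2.convexHull(cs[0] if len(cs)==1 else max(cs,key=cv2.contourArea))
    a=cv2.approxPolyN(h,4) if hasattr(cv2,'approxPolyN') else cv2.approxPolyDP(h,6,True)
    quads[c]=a.reshape(-1,2).astype(float); print(quads[c])
D={'scene':dict(chest=(284.6,238.9),hinge=(307.2,252.1),bar=(257.5,175.7)),'side':dict(chest=(322.1,197.2),hinge=(282.5,171.7),bar=(384.5,171.2))}
oth={'mug':((350.2,178.8),(353.6,272.1)),'jar':((194.6,291.4),(321.7,146.2)),'mill':((366.4,214.7),(290.9,263.2))}
for n,(a,b) in oth.items(): print(n,tri([(*cam['scene'],a),(*cam['side'],b)]))
for n in('hinge','bar','chest'): print(n,tri([(*cam[c],D[c][n]) for c in D]))
L={'chest':(0,0,0),'hinge':(.11,0,.092),'bar':(-.15,0,.097)}
C=np.array([(sx*.11,sy*.16,.102) for sx in(-1,1) for sy in(-1,1)])
def W(v,p): 
    c,s=np.cos(v[2]),np.sin(v[2]); p=np.atleast_2d(p); return np.c_[v[0]+c*p[:,0]-s*p[:,1],v[1]+s*p[:,0]+c*p[:,1],p[:,2]]
def f(v):
    o=[]
    for c in D:
        for n in L: o.append((proj(*cam[c],W(v,L[n]))[0]-D[c][n])*.4)
        P=proj(*cam[c],W(v,C)); d=P[:,None]-quads[c][None]; j=np.linalg.norm(d,axis=2).argmin(1)
        o+=list(d[np.arange(4),j])
    return np.concatenate(o)
for y in(-.3,0,.3):
    r=least_squares(f,[.6,0.05,y],loss='soft_l1'); print(r.x,r.cost,np.round(f(r.x),1))
E
```

```text
scene 7 [ 211  165  149  115 7536]
[[360. 222.]
 [245. 280.]
 [210. 211.]
 [317. 164.]]
side 1 [ 272  136   97   76 6244]
[[368. 138.]
 [368. 211.]
 [271. 208.]
 [291. 136.]]
mug (array([0.48733159, 0.1503024 , 0.00430049]), np.float64(0.17793429640261138))
jar (array([ 6.85329156e-01, -3.52816583e-01, -2.84425817e-04]), np.float64(0.050978839727861214))
mill (array([6.25026030e-01, 1.50198713e-01, 3.78935346e-04]), np.float64(2.017687570005876))
hinge (array([ 0.71665269, -0.06519926,  0.08668836]), np.float64(0.7707706043935332))
bar (array([ 0.46131669, -0.11585568,  0.0975387 ]), np.float64(0.6668385321858352))
chest (array([ 0.61830783, -0.09404677,  0.00260447]), np.float64(0.221095300506704))
[ 0.61027111 -0.08719435  0.17289592] 8.276829338006944 [ 0.7 -1.  -0.6 -0.2  0.7  0.3 -0.9 -0.6  0.7 -0.9  0.1 -0.4  1.1  0.1
  1.   1.  -0.5 -0.8  0.   0.1 -0.2 -0.8  1.3 -1.  -1.5 -1.1 -0.8 -2. ]
[ 0.61027111 -0.08719435  0.17289592] 8.2768293380068 [ 0.7 -1.  -0.6 -0.2  0.7  0.3 -0.9 -0.6  0.7 -0.9  0.1 -0.4  1.1  0.1
  1.   1.  -0.5 -0.8  0.   0.1 -0.2 -0.8  1.3 -1.  -1.5 -1.1 -0.8 -2. ]
[ 0.61027111 -0.08719435  0.17289592] 8.276829338006946 [ 0.7 -1.  -0.6 -0.2  0.7  0.3 -0.9 -0.6  0.7 -0.9  0.1 -0.4  1.1  0.1
  1.   1.  -0.5 -0.8  0.   0.1 -0.2 -0.8  1.3 -1.  -1.5 -1.1 -0.8 -2. ]
```

```bash
cat >> h.py <<'E'
V=[.6103,-.0872,.1729]
import json,os
if os.path.exists('v.json'): V=json.load(open('v.json'))
Rc=R.from_euler('z',V[2])
def w(p): return Rc.apply(np.array(p,float)/1000)+[V[0],V[1],0]
def chest(P): return Rc.inv().apply(np.asarray(P)-[V[0],V[1],0])*1000
DOWN=Rc*R.from_matrix(np.array([[0,1,0],[1,0,0],[0,0,-1.]]))   # x=chest y, y=chest x
def TILT(a): # x away from hinge, y=chest y, z down+towards hinge
    a=np.radians(a);c,s=np.cos(a),np.sin(a)
    return Rc*R.from_matrix(np.array([[-c,0,s],[0,1,0],[-s,0,-c]]))
def go(pts,Rt,Rs=None,ps=None):
    """grasp points (chest mm) -> scaled rows from the pose now (or ps,Rs)"""
    p,r,s=pose(); p=p if ps is None else ps; r=r if Rs is None else Rs
    for g in np.atleast_2d(pts):
        d=r.inv().apply(w(g)+Rt.apply([0,0,.019])-p)/.2; rv=(r.inv()*Rt).as_rotvec()/(np.pi/2)
        print(np.round(d,3),np.round(rv,3))
def now():
    p,r,s=pose(); print('t',round(s['t'],2),'grasp chest',np.round(chest(p-r.apply([0,0,.019])),1),'ztool',np.round(Rc.inv().apply(r.apply([0,0,1])),3),'y',np.round(Rc.inv().apply(r.apply([0,1,0])),3),'F',np.round(s['contact_force'],1),'w',round(s['gripper_width'],4),round(s['grip_force'],1),'q',np.round(s['q'],2))
def bar(th): 
    a=th-np.arctan2(3,260); return [110-260*np.cos(th),0,92+260*np.sin(th)+3*0]
E
python3 -c "
from h import *
go([bar(0)[0],0,230],DOWN)"
```

```text
[-2.363 -2.832 -0.028] [-0.     0.     0.659]
```

```bash
python3 -m creep '[[[-0.1,-0.1,-0.2],[0,0,0],1],[[-0.2,-0.25,-0.3],[0,0,0],1],[[-0.3,-0.4,-0.3],[0,0,0],1],[[-0.4,-0.5,-0.3],[0,0,0],1],[[-0.5,-0.6,-0.3],[0,0,0.08],1],[[-0.6,-0.7,-0.3],[0,0,0.16],1],[[-0.7,-0.8,-0.3],[0,0,0.24],0.5],[[-0.8,-0.95,-0.3],[0,0,0.32],0],[[-0.9,-1,-0.3],[0,0,0.4],-0.15],[[-0.9,-1,-0.3],[0,0,0.48],-0.15],[[-0.9,-1,-0.3],[0,0,0.56],-0.15],[[-0.9,-1,-0.3],[0,0,0.66],-0.15]]'; python3 -c "
from h import *
now();go([bar(0)[0],0,230],DOWN)"
```

```text
t: 1.8
tool_pos: [0.3193, 0.3331, 0.2657]
tcp_rot: [-0.0, 0.633, 0.774, 0.0]
contact_force: [-0.6, 0.7, -0.3]
gripper_width: 0.057
grip_force: 0.0
t 1.8 grasp chest [-214.3  464.1  284.7] ztool [ 0.  0. -1.] y [1.    0.028 0.   ] F [-0.6  0.7 -0.3] w 0.057 0.0 q [-1.05  0.06  0.18  1.93 -0.01  1.15 -0.66]
[-2.329  0.256  0.273] [ 0.    -0.     0.018]
```

```bash
python3 -m creep '[[[-0.1,0.0,0],[0,0,0],-0.15],[[-0.25,0.02,0],[0,0,0],-0.15],[[-0.4,0.05,0],[0,0,0],-0.15],[[-0.55,0.07,0],[0,0,0],-0.15],[[-0.7,0.1,0],[0,0,0.018],-0.15],[[-0.85,0.1,0],[0,0,0.018],-0.15],[[-1,0.1,0],[0,0,0.018],-0.15]]'>/dev/null;  python3 -m creep '[[[-0.15,0.0,0],[0,0,0],-0.15],[[-0.3,0.05,0],[0,0,0],-0.15],[[-0.45,0.05,0],[0,0,0],-0.15],[[-0.6,0.07,0.05],[0,0,0],-0.15],[[-0.75,0.1,0.1],[0,0,0],-0.15],[[-0.9,0.1,0.15],[0,0,0],-0.15],[[-1,0.1,0.2],[0,0,0],-0.15],[[-1,0.1,0.2],[0,0,0],-0.15]]'>/dev/null; python3 -c "
from h import *
now();go([bar(0)[0],0,230],DOWN)"
```

```text
t 3.05 grasp chest [-167.1   61.9  243.3] ztool [-0.001 -0.001 -1.   ] y [ 1.     0.002 -0.001] F [-0.1 -0.2 -1. ] w 0.0399 0.0 q [-0.59  0.05  0.68  2.05 -0.04  1.05  0.28]
[-0.31   0.085  0.067] [-0.001  0.001  0.001]
```

```bash
python3 -m creep '[[[-0.1,0.03,0.02],[0,0,0],-0.15],[[-0.2,0.06,0.04],[0,0,0],-0.15],[[-0.31,0.08,0.06],[0,0,0],-0.15],[[-0.31,0.08,0.06],[0,0,0],-0.15],[[-0.31,0.08,0.06],[0,0,0],-0.15]]'>/dev/null
python3 - <<'E'
from h import *
now()
i,T=ext('wrist'); im=grab_frame('wrist'); cv2.imwrite('pics/w1.png',im[:,:,::-1])
for n in ('lid_bar','lid_hinge'):
    for k in place_of('wrist',n)[:2]: print(n,k, 'pred',proj(i,T,w(bar(0))+[0,0,.003]) if n=='lid_bar' else proj(i,T,w([110,0,92])))
E
```

```text
t 3.47 grasp chest [-149.8    3.2  232.4] ztool [-0.001 -0.    -1.   ] y [ 1.     0.005 -0.001] F [-0.5  0.4 -0.8] w 0.0397 0.0 q [-0.49  0.17  0.73  1.98 -0.13  1.04  0.48]
lid_bar {'point': [317.6, 203.4], 'confidence': 0.84} pred [[318.67642448 202.22265942]]
lid_hinge {'point': [558.2, 204.5], 'confidence': 0.64} pred [[560.07816605 202.83273811]]
```

View pics/w1.png

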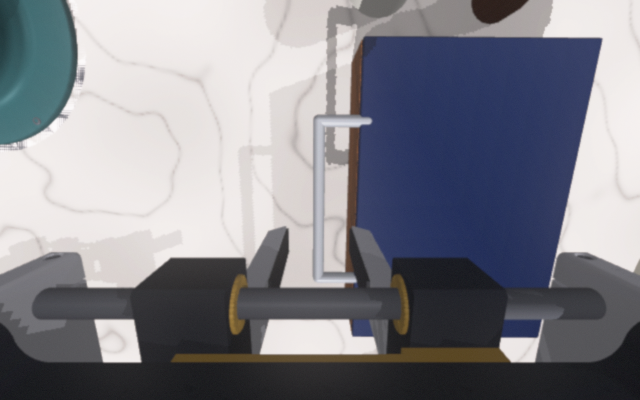

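The bar sits at column 319, rows 118–278, midway between the fingertips (283 and 357), and agrees with the fitted pose. Descending and gripping.

```bash
python3 -m creep '[[[0,0,0.12],[0,0,0],-0.15],[[0,0,0.25],[0,0,0],-0.15],[[0,0,0.4],[0,0,0],-0.15],[[0,0,0.5],[0,0,0],-0.15],[[0,0,0.6],[0,0,0],-0.15],[[0,0,0.65],[0,0,0],-0.15],[[0,0,0.68],[0,0,0],-0.15],[[0,0,0.68],[0,0,0],-0.15],[[0,0,0.68],[0,0,0],-0.15]]' 25 |tail -3; python3 -m creep '[[[0,0,0],[0,0,0],-0.5],[[0,0,0],[0,0,0],-1],[[0,0,0],[0,0,0],-1],[[0,0,0],[0,0,0],-1],[[0,0,0],[0,0,0],-1]]' 25; python3 -c "
from h import *
now()
b=bar(0);p,r,s=pose();g=chest(p-r.apply([0,0,.019]))
for th in np.arange(0.1,1.31,.1):
  d=np.array(bar(th))-bar(0)+[0,0,0]; d=d/200; print(round(th,2),np.round([0,d[0],-d[2]],3))"
```

```text
contact_force: [0.4, -0.3, 0.4]
gripper_width: 0.0401
grip_force: 0.0
t: 4.78
tool_pos: [0.4618, -0.1095, 0.0776]
tcp_rot: [-0.0, 0.641, 0.768, -0.0]
contact_force: [1.5, -1.4, 8.3]
gripper_width: 0.0112
grip_force: 25.0
t 4.78 grasp chest [-150.2    3.6   96.6] ztool [-0.001  0.    -1.   ] y [ 1.     0.007 -0.001] F [ 1.5 -1.4  8.3] w 0.0112 25.0 q [-0.37  0.39  0.64  2.1  -0.34  0.75  0.67]
0.1 [ 0.     0.006 -0.13 ]
0.2 [ 0.     0.026 -0.258]
0.3 [ 0.     0.058 -0.384]
0.4 [ 0.     0.103 -0.506]
0.5 [ 0.     0.159 -0.623]
0.6 [ 0.     0.227 -0.734]
0.7 [ 0.     0.306 -0.837]
0.8 [ 0.     0.394 -0.933]
0.9 [ 0.     0.492 -1.018]
1.0 [ 0.     0.598 -1.094]
1.1 [ 0.     0.71  -1.159]
1.2 [ 0.     0.829 -1.212]
1.3 [ 0.     0.952 -1.253]
```

```bash
python3 -m creep '[[[0,0.002,-0.065],[0,0,0],-1],[[0,0.006,-0.13],[0,0,0],-1],[[0,0.015,-0.194],[0,0,0],-1],[[0,0.026,-0.258],[0,0,0],-1],[[0,0.04,-0.322],[0,0,0],-1],[[0,0.058,-0.384],[0,0,0],-1],[[0,0.079,-0.446],[0,0,0],-1],[[0,0.103,-0.506],[0,0,0],-1],[[0,0.129,-0.565],[0,0,0],-1],[[0,0.159,-0.623],[0,0,0],-1],[[0,0.192,-0.68],[0,0,0],-1],[[0,0.227,-0.734],[0,0,0],-1]]'; python3 -c "
from h import *
now()
for th in np.arange(0.65,1.31,.05):
  d=np.array(bar(th))-bar(0.6); d=d/200; print(round(th,2),np.round([0,d[0],-d[2]],3))"
```

```text
t: 5.78
tool_pos: [0.5118, -0.1007, 0.2256]
tcp_rot: [0.005, 0.64, 0.768, 0.003]
contact_force: [51.9, -2.5, -40.9]
gripper_width: 0.0111
grip_force: 24.9
t 5.78 grasp chest [-99.5   3.7 244.6] ztool [ 0.01  -0.004 -1.   ] y [1.    0.008 0.01 ] F [ 51.9  -2.5 -40.9] w 0.0111 24.9 q [-0.48  0.25  0.72  1.87 -0.19  1.08  0.5 ]
0.65 [ 0.     0.038 -0.053]
0.7 [ 0.     0.079 -0.103]
0.75 [ 0.     0.122 -0.152]
0.8 [ 0.     0.167 -0.199]
0.85 [ 0.     0.215 -0.243]
0.9 [ 0.     0.265 -0.284]
0.95 [ 0.     0.317 -0.323]
1.0 [ 0.     0.371 -0.36 ]
1.05 [ 0.     0.426 -0.394]
1.1 [ 0.     0.483 -0.425]
1.15 [ 0.     0.542 -0.453]
1.2 [ 0.     0.602 -0.478]
1.25 [ 0.     0.663 -0.5  ]
1.3 [ 0.     0.725 -0.519]
```

```bash
python3 -m creep '[[[0,0.015,0.01],[0,0,0],-1],[[0,0.03,0.02],[0,0,0],-1],[[0,0.03,0.02],[0,0,0],-1]]'>/dev/null; python3 -c "
from h import *
now()"
```

```text
t 6.03 grasp chest [-102.5    3.5  238.6] ztool [-0.009  0.002 -1.   ] y [ 1.     0.005 -0.009] F [-34.4  -1.9  21.6] w 0.0117 25.0 q [-0.47  0.27  0.72  1.87 -0.19  1.09  0.5 ]
```

```bash
python3 -c "
import numpy as np
for th in np.arange(0.65,1.31,.05): print(round(th,2),np.round([(109.8-260*np.cos(th)+98.8)/200,-(89.1+260*np.sin(th)-239.4)/200],3))"
```

```text
0.65 [ 0.008 -0.035]
0.7 [ 0.049 -0.086]
0.75 [ 0.092 -0.135]
0.8 [ 0.137 -0.181]
0.85 [ 0.185 -0.225]
0.9 [ 0.235 -0.267]
0.95 [ 0.287 -0.306]
1.0 [ 0.341 -0.342]
1.05 [ 0.396 -0.376]
1.1 [ 0.453 -0.407]
1.15 [ 0.512 -0.435]
1.2 [ 0.572 -0.46 ]
1.25 [ 0.633 -0.482]
1.3 [ 0.695 -0.501]
```

```bash
python3 -m creep '[[[0,-0.005,-0.015],[0,0,0],-1],[[0,0.008,-0.035],[0,0,0],-1],[[0,0.049,-0.086],[0,0,0],-1],[[0,0.092,-0.135],[0,0,0],-1],[[0,0.137,-0.181],[0,0,0],-1],[[0,0.185,-0.225],[0,0,0],-1],[[0,0.21,-0.246],[0,0,0],-1],[[0,0.235,-0.267],[0,0,0],-1],[[0,0.235,-0.267],[0,0,0],-1]]'>/dev/null; python3 -c "
from h import *
now()"
```

```text
t 6.78 grasp chest [-51.2   3.5 294.3] ztool [-0.001 -0.001 -1.   ] y [ 1.     0.006 -0.001] F [-14.8  -2.3  16.7] w 0.0111 25.0 q [-0.46  0.31  0.72  1.69 -0.21  1.22  0.48]
```

```bash
python3 -m creep '[[[0,0.02,-0.025],[0,0,0],-1],[[0,0.047,-0.045],[0,0,0],-1],[[0,0.102,-0.082],[0,0,0],-1],[[0,0.157,-0.116],[0,0,0],-1],[[0,0.215,-0.147],[0,0,0],-1],[[0,0.245,-0.162],[0,0,0],-1],[[0,0.274,-0.175],[0,0,0],-1],[[0,0.305,-0.189],[0,0,0],-1],[[0,0.334,-0.2],[0,0,0],-1],[[0,0.334,-0.2],[0,0,0],-1]]'>/dev/null; python3 -c "
from h import *
now()"
```

```text
t 7.62 grasp chest [ 16.4   3.8 333.8] ztool [ 0.001 -0.002 -1.   ] y [1.    0.006 0.001] F [-1.5 -2.8  6.2] w 0.0112 25.0 q [-0.42  0.42  0.7   1.48 -0.27  1.35  0.48]
```

```bash
python3 -m creep '[[[0,0.03,-0.012],[0,0,0],-1],[[0,0.061,-0.022],[0,0,0],-1],[[0,0.085,-0.03],[0,0,0],-1],[[0,0.1,-0.034],[0,0,0],-1],[[0,0.105,-0.036],[0,0,0],-1],[[0,0.105,-0.036],[0,0,0],-1]]'>/dev/null; python3 -c "
from h import *
now()"
```

```text
t 8.12 grasp chest [ 36.9   4.  340.6] ztool [ 0.001 -0.002 -1.   ] y [1.    0.006 0.001] F [ 0.1 -4.8  2.5] w 0.0113 25.0 q [-0.4   0.45  0.69  1.41 -0.29  1.38  0.47]
```

```bash
python3 -m creep '[[[0,0,0],[0,0,0],-0.15],[[0,0,0],[0,0,0],-0.15],[[0,0,0],[0,0,0],-0.15],[[0,0,-0.05],[0,0,0],-0.15],[[0,0,-0.15],[0,0,0],-0.15],[[0,0,-0.25],[0,0,0],-0.15],[[0,0,-0.35],[0,0,0],-0.15],[[0,-0.1,-0.4],[0,0,0],-0.15],[[0,-0.25,-0.4],[0,0,0],-0.15],[[0,-0.4,-0.4],[0,0,0],-0.15],[[0,-0.6,-0.4],[0,0,0],-0.15],[[0,-0.8,-0.35],[0,0,0],-0.15]]'>/dev/null
python3 - <<'E'
from h import *
now(); go([-100,-85,230],TILT(32)); go([-20,-85,160],TILT(32))
c={n:ext(n) for n in('scene','side')}
pts={'lid_bar':(*bar(1.287)[:1],0,bar(1.287)[2]),'lid_hinge':(110,0,92),'stay_end':(40,-85,75),'stay_pivot':(-60,-85,75)}
for n in c:
    im=grab_frame(n); cv2.imwrite(f'pics/{n}2.png',im[:,:,::-1])
    for k in pts: print(n,k,[(p['point'],p['confidence']) for p in place_of(n,k)[:2]],proj(*c[n],w(pts[k])).round(1))
E
```

```text
t 9.12 grasp chest [-124.4    3.4  411.1] ztool [ 0.002 -0.001 -1.   ] y [1.    0.007 0.002] F [ 0.  -0.9  0.9] w 0.0403 0.0 q [-0.55  0.06  0.74  1.66 -0.04  1.43  0.38]
[-0.443  0.168  0.891] [-0.277 -0.278 -0.967]
[-0.445  0.567  1.242] [-0.277 -0.278 -0.967]
scene lid_bar [([288.0, 166.2], 0.72)] [[287.7 166.9]]
scene lid_hinge [([304.9, 250.3], 0.64)] [[305.6 251.6]]
scene stay_end [] [[262.2 248. ]]
scene stay_pivot [] [[245.4 218.3]]
side lid_bar [([304.1, 72.3], 0.76)] [[306.8  75.3]]
side lid_hinge [([287.2, 173.6], 0.87)] [[281.2 169.6]]
side stay_end [([313.8, 160.5], 0.77), ([289.8, 261.4], 0.73)] [[311.9 158.1]]
side stay_pivot [([351.2, 160.5], 0.71)] [[348.9 159.3]]
```

View pics/side2.png

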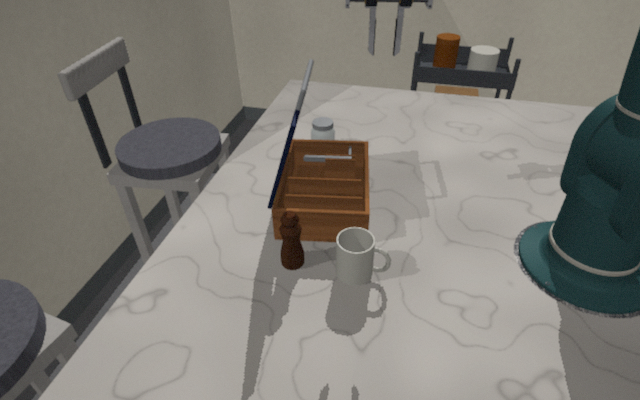

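Lid stands open at the side view (275,205)–(308,62); the stay lies at (305–352,157) and agrees with the model within ~2 px. Turning to the stay.

```bash
python3 -m creep '[[[-0.04,0.01,0.07],[-0.02,-0.02,-0.07],-0.15],[[-0.08,0.03,0.15],[-0.04,-0.04,-0.14],-0.15],[[-0.12,0.05,0.22],[-0.06,-0.06,-0.21],-0.15],[[-0.16,0.06,0.3],[-0.08,-0.08,-0.28],-0.15],[[-0.2,0.08,0.37],[-0.1,-0.1,-0.35],-0.15],[[-0.24,0.09,0.45],[-0.12,-0.12,-0.42],-0.15],[[-0.28,0.11,0.53],[-0.14,-0.14,-0.49],-0.15],[[-0.32,0.12,0.61],[-0.16,-0.16,-0.56],-0.15],[[-0.36,0.13,0.69],[-0.18,-0.18,-0.63],-0.15],[[-0.4,0.15,0.77],[-0.2,-0.2,-0.7],-0.15],[[-0.44,0.16,0.85],[-0.22,-0.22,-0.77],-0.15],[[-0.443,0.168,0.891],[-0.24,-0.24,-0.84],-0.15]]'>/dev/null
python3 - <<'E'
from h import *
now(); go([-100,-85,230],TILT(32))
E
```

```text
t 10.62 grasp chest [-98.  -79.7 237.1] ztool [ 0.423 -0.071 -0.903] y [0.341 0.936 0.086] F [ 0.1  0.7 -0.3] w 0.0399 0.0 q [-0.36  0.1   0.77  2.1  -0.45  0.59  2.1 ]
[ 0.006 -0.021  0.029] [-0.058 -0.068 -0.221]
```

```bash
python3 -m creep '[[[0,0,0],[-0.02,-0.025,-0.07],-0.15],[[0,0,0],[-0.04,-0.05,-0.14],-0.15],[[0.006,-0.02,0.03],[-0.058,-0.068,-0.221],-0.15],[[0.006,-0.02,0.03],[-0.058,-0.068,-0.221],-0.15],[[0.006,-0.02,0.03],[-0.058,-0.068,-0.221],-0.15]]'>/dev/null
python3 - <<'E'
from h import *
now(); 
i,T=ext('wrist'); im=grab_frame('wrist'); cv2.imwrite('pics/w2.png',im[:,:,::-1])
for k,p in {'stay_end':(40,-85,75),'stay_pivot':(-60,-85,75),'lid_hinge':(110,0,92)}.items(): print(k,[(a['point'],a['confidence']) for a in place_of('wrist',k)[:2]],proj(i,T,w(p)).round(1))
go([[10,-85,115],[40,-85,75]],TILT(32))
E
```

```text
t 11.03 grasp chest [-100.3  -84.6  229.6] ztool [ 0.53   0.001 -0.848] y [0.004 1.    0.003] F [-0.3 -0.7  0.1] w 0.0398 0.0 q [-0.06  0.11  0.57  2.15 -0.77  0.58  2.82]
stay_end [([320.8, 215.0], 0.87)] [[318.7 215.7]]
stay_pivot [([317.2, 153.7], 0.95)] [[318.4 153.6]]
lid_hinge [([377.0, 258.0], 0.7)] [[377.2 256.1]]
[-0.162 -0.001  0.781] [-0.    -0.001 -0.003]
[-1.83e-01 -1.00e-03  1.03e+00] [-0.    -0.001 -0.003]
```

View pics/w2.png

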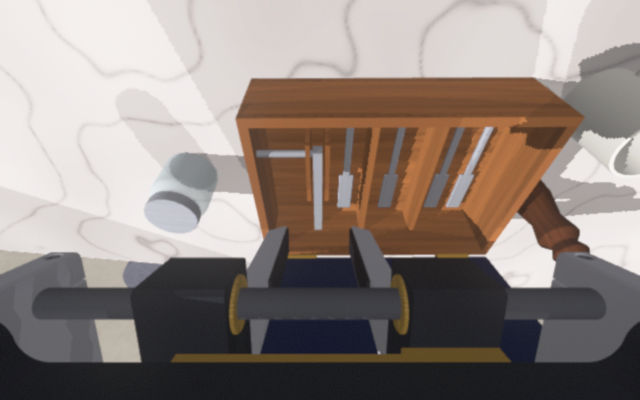

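The wrist view shows the stay at column 319, rows 148–230, well aligned, but joint 7 sits at its limit; I take the half-turned grasp instead.

```bash
python3 -m creep '[[[0,0,0],[0,0,0.08],-0.15],[[0,0,0],[0,0,0.16],-0.15],[[0,0,0],[0,0,0.24],-0.15],[[0,0,0],[0,0,0.32],-0.15],[[0,0,0],[0,0,0.4],-0.15],[[0,0,0],[0,0,0.48],-0.15],[[0,0,0],[0,0,0.56],-0.15],[[0,0,0],[0,0,0.64],-0.15],[[0,0,0],[0,0,0.72],-0.15],[[0,0,0],[0,0,0.8],-0.15],[[0,0,0],[0,0,0.88],-0.15],[[0,0,0],[0,0,0.95],-0.15]]'>/dev/null;python3 -m creep '[[[0,0,0],[0,0,0.08],-0.15],[[0,0,0],[0,0,0.16],-0.15],[[0,0,0],[0,0,0.24],-0.15],[[0,0,0],[0,0,0.32],-0.15],[[0,0,0],[0,0,0.4],-0.15],[[0,0,0],[0,0,0.48],-0.15],[[0,0,0],[0,0,0.56],-0.15],[[0,0,0],[0,0,0.64],-0.15],[[0,0,0],[0,0,0.72],-0.15],[[0,0,0],[0,0,0.8],-0.15],[[0,0,0],[0,0,0.88],-0.15],[[0,0,0],[0,0,0.95],-0.15]]'>/dev/null
python3 - <<'E'
from h import *
now()
T2=TILT(35)*R.from_euler('z',np.pi)
go([[-100,-85,230],[0,-85,130],[40,-85,75]],T2)
E
```

```text
t 13.23 grasp chest [-99.6 -83.6 230.9] ztool [ 0.53   0.    -0.848] y [ 0.125 -0.989  0.078] F [-0.6 -0.7  0. ] w 0.0396 0.0 q [-0.37  0.13  0.9   2.16 -0.84  0.61 -0.11]
[-0.     0.007  0.002] [-0.003  0.033  0.094]
[0.157 0.031 0.691] [-0.003  0.033  0.094]
[0.181 0.035 1.031] [-0.003  0.033  0.094]
```

```bash
python3 -m creep '[[[0.02,0.01,0.08],[0,0.015,0.04],-0.15],[[0.04,0.02,0.2],[-0.003,0.033,0.094],-0.15],[[0.07,0.02,0.32],[-0.003,0.033,0.094],-0.15],[[0.1,0.03,0.44],[-0.003,0.033,0.094],-0.15],[[0.13,0.03,0.56],[-0.003,0.033,0.094],-0.15],[[0.157,0.031,0.65],[-0.003,0.033,0.094],-0.15],[[0.157,0.031,0.69],[-0.003,0.033,0.094],-0.15],[[0.157,0.031,0.69],[-0.003,0.033,0.094],-0.15],[[0.157,0.031,0.69],[-0.003,0.033,0.094],-0.15]]'>/dev/null
python3 - <<'E'
from h import *
now()
T2=TILT(35)*R.from_euler('z',np.pi)
go([[40,-85,75]],T2)
i,T=ext('wrist'); im=grab_frame('wrist'); cv2.imwrite('pics/w3.png',im[:,:,::-1])
for k,p in {'stay_end':(40,-85,75),'stay_pivot':(-60,-85,75),'lid_hinge':(110,0,92)}.items(): print(k,[(a['point'],a['confidence']) for a in place_of('wrist',k)[:2]],proj(i,T,w(p)).round(1))
E
```

```text
t 13.98 grasp chest [ 1.000e-01 -8.470e+01  1.285e+02] ztool [ 0.572  0.001 -0.82 ] y [ 0.005 -1.     0.002] F [-0.2  0.2 -1.1] w 0.0399 0.0 q [ 0.31  0.4   0.06  2.06 -1.18  0.35  0.03]
[0.011 0.002 0.333] [-0.001  0.001  0.004]
stay_end [([322.0, 216.2], 0.96)] [[318.4 216.2]]
stay_pivot [([321.7, 354.5], 0.84)] [[317.7 352.2]]
lid_hinge [([218.0, 129.5], 0.56)] [[219.7 131.8]]
```

View pics/w3.png

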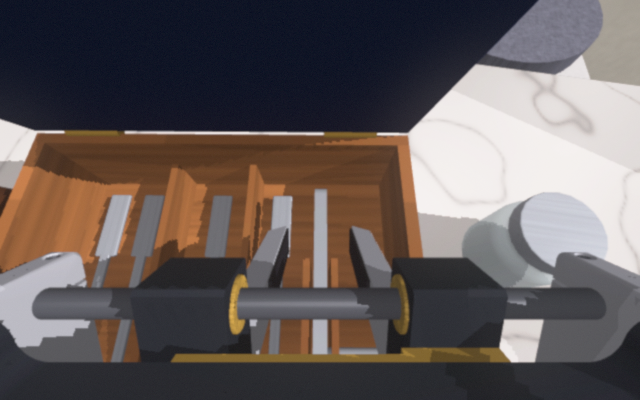

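The stay shows at column 321, rows 190–352, between the fingertips (287 and 350): 2 mm to the tool's +y. Going in carefully while watching joint 5.

```bash
python3 -m creep '[[[0,0.005,0.05],[0,0,0],-0.15],[[0,0.01,0.1],[0,0,0],-0.15],[[0,0.01,0.15],[0,0,0],-0.15],[[0,0.01,0.15],[0,0,0],-0.15]]'>/dev/null
python3 - <<'E'
from h import *
now()
T2=TILT(35)*R.from_euler('z',np.pi)
go([[40,-87,75]],T2)
E
```

```text
t 14.52 grasp chest [ 16.8 -86.7 104.7] ztool [ 0.572  0.    -0.82 ] y [ 0.006 -1.     0.004] F [-0.3 -0.   0.1] w 0.0401 0.0 q [ 0.42  0.46 -0.09  2.03 -1.18  0.27  0.06]
[0.01  0.002 0.188] [-0.     0.001  0.004]
```

Run:
```python
from h import *
go([[16.8,-87,104.7],[40,-87,75]],TILT(28)*R.from_euler('z',np.pi))
```

```text
[-0.011  0.001 -0.001] [ 0.    -0.077  0.004]
[-0.001  0.002  0.188] [ 0.    -0.077  0.004]
```

```bash
python3 -m creep '[[[-0.005,0,0],[0,-0.04,0],-0.15],[[-0.01,0,0.02],[0,-0.077,0.004],-0.15],[[-0.008,0,0.06],[0,-0.077,0.004],-0.15],[[-0.005,0,0.11],[0,-0.077,0.004],-0.15],[[-0.001,0.002,0.15],[0,-0.077,0.004],-0.15],[[-0.001,0.002,0.188],[0,-0.077,0.004],-0.15],[[-0.001,0.002,0.188],[0,-0.077,0.004],-0.15],[[-0.001,0.002,0.188],[0,-0.077,0.004],-0.15]]'>/dev/null
python3 - <<'E'
from h import *
now()
go([[40,-87,75]],TILT(28)*R.from_euler('z',np.pi))
i,T=ext('wrist'); im=grab_frame('wrist')
for k,p in {'stay_end':(40,-85,75),'stay_pivot':(-60,-85,75)}.items(): print(k,[(a['point'],a['confidence']) for a in place_of('wrist',k)[:2]],proj(i,T,w(p)).round(1))
E
```

```text
t 15.18 grasp chest [ 39.2 -88.   75.1] ztool [ 0.47  -0.    -0.883] y [-0.002 -1.    -0.   ] F [-0.5 -0.6 -0.5] w 0.04 0.0 q [ 0.19  0.54  0.14  1.93 -0.92  0.36 -0.29]
[ 0.003 -0.005  0.002] [ 0.    -0.    -0.001]
stay_end [([313.3, 248.6], 0.7)] [[312.6 249.1]]
stay_pivot [] [[311.9 445.5]]
```

```bash
python3 -m creep '[[[0,-0.005,0],[0,0,0],-0.5],[[0,-0.005,0],[0,0,0],-1],[[0,-0.005,0],[0,0,0],-1],[[0,-0.005,0],[0,0,0],-1],[[0,-0.005,0],[0,0,0],-1]]' 12 >/dev/null
python3 - <<'E'
from h import *
now(); p,r,s=pose()
for f in np.arange(.15,1.71,.15):
    d=Rc.apply([100*(np.cos(f)-1),0,100*np.sin(f)])/200; print(round(f,2),np.round(r.inv().apply(d),3))
E
```

```text
t 15.75 grasp chest [ 39.9 -86.4  75.8] ztool [ 0.47  -0.    -0.883] y [-0. -1.  0.] F [-2.4 12.2  2.2] w 0.01 7.3 q [ 0.19  0.54  0.14  1.93 -0.91  0.36 -0.29]
0.15 [ 0.03   0.    -0.069]
0.3 [ 0.05   0.    -0.141]
0.45 [ 0.058  0.    -0.215]
0.6 [ 0.056  0.    -0.29 ]
0.75 [ 0.042  0.    -0.364]
0.9 [ 0.017  0.    -0.435]
1.05 [-0.018  0.    -0.501]
1.2 [-0.062  0.    -0.561]
1.35 [-0.115  0.    -0.614]
1.5 [-0.176  0.    -0.659]
1.65 [-0.242  0.    -0.694]
```

```bash
python3 -m creep '[[[0.015,-0.005,-0.034],[0,0,0],-1],[[0.03,-0.005,-0.069],[0,0,0],-1],[[0.041,-0.005,-0.105],[0,0,0],-1],[[0.05,-0.005,-0.141],[0,0,0],-1],[[0.055,-0.005,-0.178],[0,0,0],-1],[[0.058,-0.005,-0.215],[0,0,0],-1],[[0.057,-0.005,-0.252],[0,0,0],-1],[[0.056,-0.005,-0.29],[0,0,0],-1],[[0.056,-0.005,-0.29],[0,0,0],-1]]'>/dev/null
python3 - <<'E'
from h import *
now()
E
```

```text
t 16.5 grasp chest [ 22.  -85.8 133.5] ztool [ 0.471 -0.001 -0.882] y [-0.001 -1.     0.001] F [-0.8 -3.5 -1. ] w 0.01 12.0 q [ 0.11  0.43  0.24  1.95 -0.81  0.45 -0.4 ]
```

```bash
python3 -m creep '[[[-0.006,0,-0.037],[0,0,0],-1],[[-0.014,0,-0.074],[0,0,0],-1],[[-0.026,0,-0.11],[0,0,0],-1],[[-0.039,0,-0.145],[0,0,0],-1],[[-0.056,0,-0.178],[0,0,0],-1],[[-0.074,0,-0.211],[0,0,0],-1],[[-0.095,0,-0.242],[0,0,0],-1],[[-0.118,0,-0.271],[0,0,0],-1],[[-0.144,0,-0.298],[0,0,0],-1],[[-0.171,0,-0.324],[0,0,0],-1],[[-0.171,0,-0.324],[0,0,0],-1]]'>/dev/null
python3 - <<'E'
from h import *
now()
E
```

```text
t 17.42 grasp chest [-39.3 -85.7 173.8] ztool [ 0.47  -0.001 -0.882] y [-0.001 -1.     0.   ] F [ 0.  -5.1  0.4] w 0.0097 12.0 q [ 0.11  0.29  0.3   2.04 -0.74  0.5  -0.42]
```

```bash
python3 -m creep '[[[-0.03,0,-0.023],[0,0,0],-1],[[-0.061,0,-0.045],[0,0,0],-1],[[-0.094,0,-0.064],[0,0,0],-1],[[-0.127,0,-0.08],[0,0,0],-1],[[-0.14,0,-0.086],[0,0,0],-1],[[-0.15,0,-0.09],[0,0,0],-1],[[-0.15,0,-0.09],[0,0,0],-1]]'>/dev/null
python3 - <<'E'
from h import *
now()
E
```

```text
t 18.0 grasp chest [-73.  -85.6 175.2] ztool [ 0.47  -0.001 -0.882] y [-0.001 -1.     0.001] F [ 0.5 -5.1  2. ] w 0.0101 12.0 q [ 0.14  0.24  0.3   2.11 -0.75  0.5  -0.37]
```

```bash
python3 -m creep '[[[-0.008,0,-0.004],[0,0,0],-1],[[-0.016,0,-0.008],[0,0,0],-1],[[-0.016,0,-0.008],[0,0,0],-1]]'>/dev/null
python3 - <<'E'
from h import *
now()
E
```

```text
t 18.25 grasp chest [-76.2 -85.6 174.9] ztool [ 0.47  -0.001 -0.882] y [-0.001 -1.     0.001] F [ 5.  -5.8 -2.7] w 0.01 12.0 q [ 0.15  0.24  0.3   2.11 -0.75  0.5  -0.36]
```

```bash
python3 -m creep '[[[0.01,0,0.004],[0,0,0],-0.5],[[0.01,0,0.004],[0,0,0],-0.15],[[0.01,0,0.004],[0,0,0],-0.15],[[0.01,0,0.004],[0,0,0],-0.15],[[0.01,0,-0.05],[0,0,0],-0.15],[[0.01,0,-0.15],[0,0,0],-0.15],[[0.01,0,-0.3],[0,0,0],-0.15],[[0.01,0,-0.45],[0,0,0],-0.15],[[0.01,0,-0.55],[0,0,0],-0.15],[[0.01,0,-0.55],[0,0,0],-0.15]]'>/dev/null
python3 - <<'E'
from h import *
now(); go([[-140,-20,400],[-140,0,450],[36,0,440]],DOWN)
c={n:ext(n) for n in('scene','side')}
f=1.68
pts={'lid_bar':(*bar(1.287)[:1],0,bar(1.287)[2]),'stay_end':(-60+100*np.cos(f),-85,75+100*np.sin(f))}
for n in c:
    im=grab_frame(n); cv2.imwrite(f'pics/{n}3.png',im[:,:,::-1])
    for k in pts: print(n,k,[(p['point'],p['confidence']) for p in place_of(n,k)[:2]],proj(*c[n],w(pts[k])).round(1))
E
```

```text
t 19.08 grasp chest [-127.   -86.4  276.8] ztool [ 0.474 -0.003 -0.88 ] y [-0.002 -1.     0.002] F [ 0.4 -1.2  1.4] w 0.0398 0.0 q [ 0.1   0.01  0.39  2.09 -0.47  0.69 -0.6 ]
[ 0.19  -0.331 -0.585] [ 0.248 -0.245 -0.978]
[ 0.308 -0.43  -0.806] [ 0.248 -0.245 -0.978]
[ 1.059 -0.432 -0.345] [ 0.248 -0.245 -0.978]
scene lid_bar [([288.1, 166.4], 0.79)] [[287.7 166.9]]
scene stay_end [([239.2, 192.5], 0.67)] [[238.7 193.1]]
side lid_bar [([306.2, 73.5], 0.6), ([354.4, 272.4], 0.59)] [[306.8  75.3]]
side stay_end [([356.7, 128.6], 0.53)] [[354.3 126.5]]
```

View pics/side3.png

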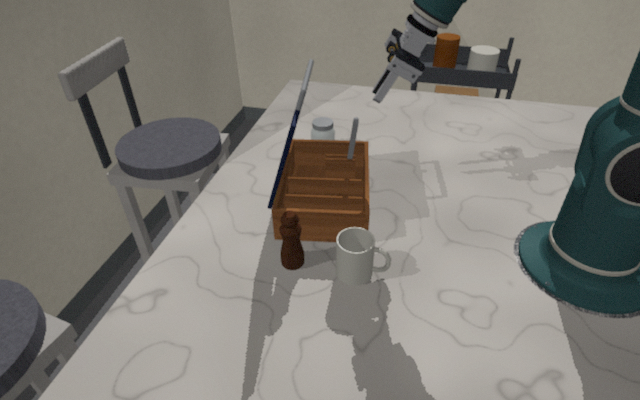

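The stay stands up at (352,120–157), at its stop; the lid remains fully open. Returning to the bar.

```bash
python3 -m creep '[[[0.0,-0.03,-0.08],[0.018,-0.018,-0.072],-0.15],[[0.02,-0.07,-0.16],[0.036,-0.036,-0.145],-0.15],[[0.04,-0.1,-0.24],[0.055,-0.055,-0.22],-0.15],[[0.06,-0.14,-0.32],[0.073,-0.073,-0.29],-0.15],[[0.09,-0.18,-0.4],[0.092,-0.092,-0.365],-0.15],[[0.12,-0.22,-0.47],[0.11,-0.11,-0.44],-0.15],[[0.15,-0.26,-0.54],[0.13,-0.13,-0.51],-0.15],[[0.18,-0.3,-0.6],[0.147,-0.147,-0.585],-0.15],[[0.21,-0.33,-0.66],[0.166,-0.166,-0.66],-0.15],[[0.24,-0.36,-0.72],[0.185,-0.185,-0.735],-0.15],[[0.27,-0.4,-0.77],[0.205,-0.205,-0.81],-0.15],[[0.308,-0.43,-0.806],[0.225,-0.225,-0.89],-0.15]]'>/dev/null
python3 - <<'E'
from h import *
now(); go([[-140,0,450],[36,3,440]],DOWN)
E
```

```text
t 20.38 grasp chest [-139.4    0.5  446.5] ztool [ 0.031  0.033 -0.999] y [ 0.99  -0.142  0.026] F [ 0.1 -0.8  0.4] w 0.0393 0.0 q [-0.05  0.02  0.25  1.62 -0.05  1.49  0.23]
[-0.006 -0.005 -0.018] [ 0.018 -0.022 -0.09 ]
[0.131 0.863 0.06 ] [ 0.018 -0.022 -0.09 ]
```

```bash
python3 -m creep '[[[0,0.05,0],[0.01,-0.01,-0.05],-0.15],[[0.02,0.15,0],[0.018,-0.022,-0.09],-0.15],[[0.04,0.27,0],[0.018,-0.022,-0.09],-0.15],[[0.06,0.4,0],[0.018,-0.022,-0.09],-0.15],[[0.08,0.53,0.02],[0.018,-0.022,-0.09],-0.15],[[0.1,0.66,0.04],[0.018,-0.022,-0.09],-0.15],[[0.12,0.78,0.06],[0.018,-0.022,-0.09],-0.15],[[0.131,0.865,0.06],[0.018,-0.022,-0.09],-0.15],[[0.131,0.865,0.06],[0.018,-0.022,-0.09],-0.15],[[0.131,0.865,0.06],[0.018,-0.022,-0.09],-0.15]]'>/dev/null
python3 - <<'E'
from h import *
now(); go([[37,3,341]],DOWN)
i,T=ext('wrist'); im=grab_frame('wrist'); cv2.imwrite('pics/w4.png',im[:,:,::-1])
print([(a['point'],a['confidence']) for a in place_of('wrist','lid_bar')[:2]],proj(i,T,w([37,0,341])).round(1))
E
```

```text
t 21.22 grasp chest [ 36.8   1.7 438.3] ztool [ 0.     0.002 -1.   ] y [ 1.    -0.005  0.   ] F [-1.   0.6  0.2] w 0.0396 0.0 q [-0.08  0.37  0.23  1.22 -0.08  1.56  0.3 ]
[0.005 0.001 0.487] [ 0.    -0.001 -0.003]
[([316.0, 209.9], 0.68), ([329.5, 52.2], 0.42)] [[319.  210.8]]
```

View pics/w4.png

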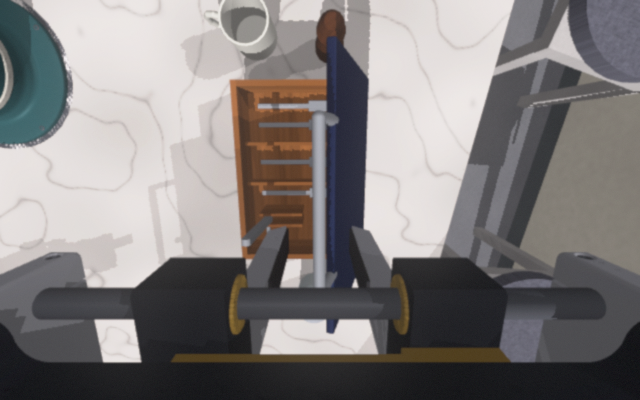

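Bar at column 319, centred between the fingertips (287, 352). Descend and grip.

```bash
python3 -m creep '[[[0,0,0.06],[0,0,0],-0.15],[[0,0,0.15],[0,0,0],-0.15],[[0,0,0.26],[0,0,0],-0.15],[[0,0,0.36],[0,0,0],-0.15],[[0,0,0.43],[0,0,0],-0.15],[[0,0,0.47],[0,0,0],-0.15],[[0,0,0.487],[0,0,0],-0.15],[[0,0,0.487],[0,0,0],-0.15],[[0,0,0.487],[0,0,0],-0.5],[[0,0,0.487],[0,0,0],-1],[[0,0,0.487],[0,0,0],-1],[[0,0,0.487],[0,0,0],-1]]' 20 >/dev/null;  python3 -m creep '[[[0,0,0],[0,0,0],-1],[[0,0,0],[0,0,0],-1]]' 20 >/dev/null
python3 - <<'E'
from h import *
now()
p,r,s=pose();g=chest(p-r.apply([0,0,.019])); hz=g[2]-np.sqrt(261**2-(g[0]-109.8)**2); th0=np.arctan2(g[2]-hz,109.8-g[0]); print(hz,th0)
for th in np.arange(1.25,.49,-.05): print(round(th,2),np.round([(109.8-261*np.cos(th)-g[0])/200,-(hz+261*np.sin(th)-g[2])/200],3))
E
```

```text
t 22.48 grasp chest [ 36.6   1.5 343.3] ztool [ 0.003  0.001 -1.   ] y [ 1.    -0.006  0.003] F [-0.   0.6  2.4] w 0.0111 20.0 q [-0.08  0.39  0.22  1.4  -0.09  1.36  0.31]
92.74754755812492 1.28640341884425
1.25 [-0.045  0.014]
1.2 [-0.107  0.036]
1.15 [-0.167  0.061]
1.1 [-0.226  0.09 ]
1.05 [-0.283  0.121]
1.0 [-0.339  0.154]
0.95 [-0.393  0.191]
0.9 [-0.445  0.23 ]
0.85 [-0.495  0.272]
0.8 [-0.543  0.316]
0.75 [-0.589  0.363]
0.7 [-0.632  0.412]
0.65 [-0.673  0.463]
0.6 [-0.711  0.516]
0.55 [-0.746  0.57 ]
0.5 [-0.779  0.627]
```

Grip made. Lowering in stages.

```bash
python3 -m creep '[[[0,-0.022,0.006],[0,0,0],-1],[[0,-0.045,0.014],[0,0,0],-1],[[0,-0.076,0.025],[0,0,0],-1],[[0,-0.107,0.036],[0,0,0],-1],[[0,-0.137,0.048],[0,0,0],-1],[[0,-0.167,0.061],[0,0,0],-1],[[0,-0.197,0.075],[0,0,0],-1],[[0,-0.226,0.09],[0,0,0],-1],[[0,-0.255,0.105],[0,0,0],-1],[[0,-0.283,0.121],[0,0,0],-1],[[0,-0.283,0.121],[0,0,0],-1]]' >/dev/null
python3 - <<'E'
from h import *
now()
E
```

```text
t 23.4 grasp chest [-21.3   2.  318. ] ztool [ 0.002  0.002 -1.   ] y [ 1.    -0.006  0.002] F [-0.7 -1.6 -2. ] w 0.0112 20.0 q [-0.08  0.3   0.22  1.58 -0.07  1.27  0.32]
```

```bash
python3 -m creep '[[[0,-0.028,0.016],[0,0,0],-1],[[0,-0.056,0.033],[0,0,0],-1],[[0,-0.083,0.051],[0,0,0],-1],[[0,-0.11,0.07],[0,0,0],-1],[[0,-0.136,0.089],[0,0,0],-1],[[0,-0.162,0.109],[0,0,0],-1],[[0,-0.187,0.13],[0,0,0],-1],[[0,-0.212,0.151],[0,0,0],-1],[[0,-0.236,0.173],[0,0,0],-1],[[0,-0.26,0.195],[0,0,0],-1],[[0,-0.26,0.195],[0,0,0],-1]]' >/dev/null
python3 - <<'E'
from h import *
now()
E
```

```text
t 24.32 grasp chest [-73.1   2.4 278.4] ztool [ 0.002  0.002 -1.   ] y [ 1.    -0.006  0.002] F [ 0.2 -1.  -3.7] w 0.0113 20.0 q [-0.07  0.23  0.23  1.75 -0.06  1.16  0.34]
```

```bash
python3 -m creep '[[[0,-0.023,0.023],[0,0,0],-1],[[0,-0.046,0.047],[0,0,0],-1],[[0,-0.068,0.071],[0,0,0],-1],[[0,-0.089,0.096],[0,0,0],-1],[[0,-0.11,0.121],[0,0,0],-1],[[0,-0.13,0.147],[0,0,0],-1],[[0,-0.149,0.173],[0,0,0],-1],[[0,-0.168,0.2],[0,0,0],-1],[[0,-0.18,0.217],[0,0,0],-1],[[0,-0.18,0.217],[0,0,0],-1]]' >/dev/null
python3 - <<'E'
from h import *
now()
E
```

```text
t 25.15 grasp chest [-108.4    2.6  235.1] ztool [ 0.002  0.002 -1.   ] y [ 1.    -0.006  0.002] F [ 2.2 -0.9 -3.1] w 0.0113 20.0 q [-0.06  0.21  0.23  1.88 -0.06  1.05  0.36]
```

```bash
python3 -m creep '[[[0,-0.004,0.006],[0,0,0],-1],[[0,-0.008,0.012],[0,0,0],-1],[[0,-0.012,0.018],[0,0,0],-1],[[0,-0.016,0.024],[0,0,0],-1],[[0,-0.02,0.03],[0,0,0],-1],[[0,-0.024,0.036],[0,0,0],-1],[[0,-0.024,0.036],[0,0,0],-1]]' >/dev/null
python3 - <<'E'
from h import *
now()
E
```

```text
t 25.73 grasp chest [-111.7    2.6  229.7] ztool [ 0.006  0.001 -1.   ] y [ 1.    -0.006  0.006] F [ 1.7  1.  10.5] w 0.0109 20.0 q [-0.05  0.21  0.23  1.9  -0.06  1.04  0.37]
```

Run:
```python
from h import *
c={n:ext(n) for n in('scene','side')}
f=1.68
for n in c:
    im=grab_frame(n); cv2.imwrite(f'pics/{n}4.png',im[:,:,::-1])
    for k,P in {'lid_bar':bar(.535),'stay_end':(-60+100*np.cos(f),-85,75+100*np.sin(f))}.items(): print(n,k,[(p['point'],p['confidence']) for p in place_of(n,k)[:2]],proj(*c[n],w(P)).round(1))
a=cv2.imread('pics/side4.png')[60:260,220:440];b=cv2.imread('pics/scene4.png')[100:300,180:400]
cv2.imwrite('pics/m4.png',cv2.resize(np.hstack([a,b]),None,fx=1.8,fy=1.8,interpolation=cv2.INTER_CUBIC))
```

```text
scene lid_bar [([262.9, 152.5], 0.82)] [[260.9 154.9]]
scene stay_end [] [[238.7 193.1]]
side lid_bar [([370.9, 124.0], 0.58)] [[373.1 125.4]]
side stay_end [] [[354.3 126.5]]
```

View pics/m4.png

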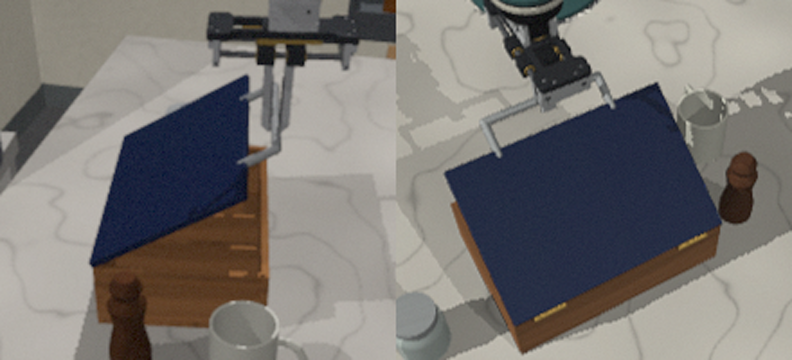

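The crop shows the lid about half open, gripper holding the bar at left image (275,100), mug, mill and jar in place. A small press confirms the seat before release.

```bash
python3 -m creep '[[[0,-0.003,0.005],[0,0,0],-1],[[0,-0.005,0.008],[0,0,0],-1],[[0,-0.005,0.008],[0,0,0],-1]]' >/dev/null
python3 - <<'E'
from h import *
now()
E
```

```text
t 26.28 grasp chest [-111.9    2.5  229.2] ztool [ 0.008  0.001 -1.   ] y [ 1.    -0.006  0.008] F [ 0.1  2.8 23.9] w 0.0113 20.0 q [-0.05  0.2   0.23  1.9  -0.06  1.03  0.37]
```

```bash
python3 -m creep '[[[0,0.004,-0.007],[0,0,0],-1],[[0,0.005,-0.009],[0,0,0],-1],[[0,0.005,-0.009],[0,0,0],-0.9],[[0,0.005,-0.009],[0,0,0],-0.7],[[0,0.005,-0.009],[0,0,0],-0.4],[[0,0.005,-0.009],[0,0,0],-0.2],[[0,0.005,-0.009],[0,0,0],-0.2]]' >/dev/null
python3 - <<'E'
from h import *
now()
E
```

```text
t 26.87 grasp chest [-112.8    2.7  228.7] ztool [ 0.003  0.002 -1.   ] y [ 1.    -0.006  0.002] F [-0.2 -0.2 -0.1] w 0.0308 0.0 q [-0.05  0.21  0.23  1.9  -0.06  1.04  0.37]
```

```bash
python3 -m creep '[[[0,0,-0.04],[0,0,0],-0.25],[[0,0,-0.1],[0,0,0],-0.25],[[0,0,-0.2],[0,0,0],-0.25],[[0,0,-0.32],[0,0,0],-0.25],[[0,0,-0.45],[0,0,0],-0.25],[[0,-0.15,-0.55],[0,0,0],-0.25],[[0,-0.3,-0.6],[0,0,0],-0.25],[[0,-0.4,-0.6],[0,0,0],-0.25],[[0,-0.4,-0.6],[0,0,0],-0.25],[[0,-0.4,-0.6],[0,0,0],-0.25]]' >/dev/null
python3 - <<'E'
from h import *
now()
c={n:ext(n) for n in('scene','side')}
D={}
for n in c:
    im=grab_frame(n); cv2.imwrite(f'pics/{n}5.png',im[:,:,::-1])
    for k in('lid_bar','mug','candle_jar','pepper_mill'): print(n,k,[(p['point'],p['confidence']) for p in place_of(n,k)[:1]],proj(*c[n],w(bar(.535))).round(1) if k=='lid_bar' else '')
cv2.imwrite('pics/m5.png',cv2.resize(cv2.imread('pics/side5.png')[60:260,220:440],None,fx=2,fy=2))
E
```

```text
t 27.7 grasp chest [-193.3    2.8  349.6] ztool [ 0.005  0.001 -1.   ] y [ 1.    -0.007  0.005] F [0.4 0.1 1.1] w 0.0348 0.0 q [-0.05 -0.05  0.25  1.89  0.01  1.3   0.36]
scene lid_bar [] [[260.9 154.9]]
scene mug [([349.5, 177.6], 0.71)] 
scene candle_jar [([195.8, 288.5], 0.67)] 
scene pepper_mill [([370.3, 217.8], 0.91)] 
side lid_bar [([370.7, 122.8], 0.68)] [[373.1 125.4]]
side mug [([351.4, 272.1], 0.8)] 
side candle_jar [] 
side pepper_mill [([292.1, 260.4], 0.64)]
```

View pics/m5.png

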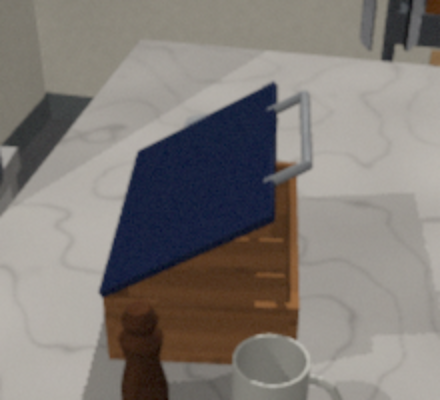

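The lid rests propped (bar at crop (305,130)), unchanged after release, and the gripper is clear of it; the mug and mill stand where they were in both views, the jar where it was in the scene view.

```bash
python3 -c "
from rig import *
print(sign_off())"
```

```text
the job is handed in; nothing more can be done
None
```

The lid rests propped on the raised stay at about 0.54 rad. The robot is clear of everything, the mug, jar and pepper mill were not disturbed, and I handed the job in at about 28 s of the 72 s allowed.

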